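Seat the proud vial in the tube reader and relatch its cover

TASK

Press the front edge of the tube reader's closed cover and let go so that it pops fully open, push the one sample vial that stands proud straight down until it is fully home like its neighbours, then push the cover shut and press it in again until it latches and stays closed. Work by touch alone: do not pull the vial up, and leave the loose things on the bench where they are.

Things in the scene. Friction and masses are not known exactly. Their poses are not given: they have to be found in the camera images.
- reader: White tube reader, 196 mm deep (x), 172 mm wide (y), fixed, somewhat turned. Origin: centre of its underside on the bench; +x points to its rear, z up. Open bay under the cover: x -75 to 50, y -76 to 76 mm, rim 87 mm high. Four vial wells at x -35, y -42, -14, 14, 42 mm. Black latch block just inside the front rim at y 0, 34 mm wide, 97 mm high. Behind x = 50 mm a hump 98 mm high.
- lid (a joint): Angle (rad) of the hinged cover with push-push latch. 0: latched shut, level; 1.5: open, nearly upright; -0.047: pressed in to its stop (front edge 6 mm lower). Pressing to -0.04 or beyond (about 3 N) and letting go toggles it: latched, it springs open to 1.5 in 1 to 2 s and is held there by its spring; pushed shut (1.5 to 4 N near the front edge) and so pressed, it latches at 0.
- lid_press (a point): Middle of a flat grey thumb pad on the cover's outer (upper) face, mid-width, 15 mm from its front edge and 133 mm from the hinge; moves with the cover. z: outward normal of the face, x: to the hinge, y: along the hinge. Cover: white, 172 mm wide, 148 mm hinge to front edge, plate 8 mm thick, skirts 12 mm deep below it, a latch tongue 24 mm long at the front.
- lid_hinge (a point): Point on the cover's hinge axis at mid-width, in the middle of the plate's thickness (the outer face lies 4 mm above), 102 mm above the bench; y axis: the hinge axis; turns with the cover. Behind it nothing stands higher than 98 mm within 100 mm.
- vial (a joint): How far (m) the proud vial has been pushed down: near 0 at the start (-0.001 to 0.002; top about 12 mm above its neighbours), 0.012 fully home against its stop, negative if pulled up. It slides stiffly (about 3 N) and stays where it is left.
- vial_top (a point): Centre of the top of the proud vial's cap, a plain grey disc 17 mm across and 10 mm high; about 90 mm above the bench when proud, 78 mm when home. It stands in one of the four wells, 28 mm apart; the other three hold alike vials that are fully home. Under the shut cover it cannot be seen.
- reagent: Loose white reagent bottle, 42 mm across, 85 mm high, left of the reader. Origin: centre of its base.
- jar: Loose amber jar, 52 mm across, 60 mm high, left of the reader. Origin: centre of its base.
- sample_vial: Loose capped vial, 17 mm across, 44 mm high, standing on the bench right of the reader. Origin: centre of its base.
- beaker: Loose glass beaker, 62 mm across, 75 mm high, right of the reader. Origin: centre of its base.
- tip_box: Loose tip box, 85 x 115 mm, 65 mm high, right of the reader. Origin: centre of its base.
- tube_rack: Loose blue tube rack, 90 x 180 mm, with clear tubes up to 91 mm high, left of the reader. Origin: centre of its base.
- pen: Loose black pen, 120 mm long, 11 mm thick, lying to the right of the reader. Origin: under its middle.

How it is judged:
By the outcome, as a careful person would: the job done as asked, in the order asked, and still so for the second after the job is handed in, with the robot touching nothing.
It also fails if it takes over 54 s, if anything falls off the work surface, if the arm or the gripper's body presses on something with over 40 N, if the wrist force passes 120 N, or if a joint passes its speed limit or range.

ROBOT

A 6-joint arm with a two-finger parallel gripper is mounted at the origin on the work surface. World frame = base frame: x ahead of the robot, y to its left, z up, the work surface at z = 0. Lengths are in mm, angles in rad, forces in N, time in s.
With the tool pointing down it reaches from about 350 to 975 mm from the base axis. Payload 7.1 kg.
Tool frame: the origin (TCP) lies midway between the tips of the shut fingers; the grasp point (between the pads) lies 19 mm behind it (ctrl.grip_point_offset is the distance from the TCP to the grasp point, in mm); z points along the fingers, y is the line along which they close (so a half turn about z gives the same grasp; the last joint's range is limited). The gripper opens to 88 mm and grips with 3 to 60 N. Pads are 20 mm wide; open, the fingers measure 115 mm over their backs; the gripper's body (75 mm by 178 mm) begins 61 mm behind the grasp point.
Start: joints at [-1.281, 0.423, 1.63, -0, 1.089, -0.019], TCP at [189.965, -595.414, 222.675] pointing down, gripper open.
Joint ranges: [-3, 3], [-0.9, 2.11], [0.09, 2.58], [-1.31, 4.45], [0.11, 2.69], [-2.54, 2.54]. Speed limits (rad/s): [2.39, 2.39, 3.01, 3.14, 3.14, 3.14].

INTERFACE

Orientations are given as a rotation vector (axis times angle).
In Python, from workcell import get_obs, optics, close_job, spotter, ctrl gives the robot as it stands. The module is installed in compiled form; this text tells all that it offers.
- The arm moves only by the tool move_arm, never from a script. Its argument "rows" is a list of rows, each a list of 5 numbers: the shift along the tool's x, y, z in cm, then the turn about the tool's z in degrees, then the opening in per cent of the stroke, from 0 (shut) to 100 (fully open). A call has 1 to 10 rows; each row shifts and turns the commanded pose from where the row before left it, along the tool's axes as they then stand; what a row does not reach is not made up. A row lasts 1/8 s, in which the tool goes at most 62.5 mm and 10.7 degrees, less where a joint would pass 70% of its speed; a pose out of reach is approached as far as the arm can. A call with a gripper value outside its range is refused whole. The fingers move at their own pace and stop on an object; the grip force is fixed at half the most. Time passes only in rows, so rows that do not move let the fingers close. It gives the time, the measured TCP pose, the force, the opening and the grip force at its end, in the units of the state.
- get_obs(): the state, without advancing time (a new reading comes with each control period).
- optics.get_image(name): name is "scene" or "side" or "wrist"; returns the picture (384x512x3 uint8, blue, green, red); there is no depth.
- optics.calibration(name): a dict with "camera_matrix" (3x3 intrinsics, pixels), "distortion" ([k1, k2, p1, p2, k3] as OpenCV has them; the pictures are not rectified), "xyz" and "orientation" of the camera in the world. Camera axes: x right, y down, z forward; pixel columns grow to the right and rows downward; lengths in mm; the calibration is good to about 2 mm. A picture is of the moment at which its call begins: read the wrist's pose just before it. calibration takes no time and is no camera call; for the wrist camera it gives the pose at the moment of the call.
- close_job(): hands the job in; it is judged then, once.
Trained networks look in the newest picture that a camera, given by its name, has taken for a name from the list of things; names that differ only in an ending like _2 or _b are one class to them, and where a whole thing is asked for, a point or a joint stands for the part that bears it (a point fixed in the world has none). Each returns a list of dicts, best first, with "conf" (0 to 1); they miss things now and then, are a little off and sometimes report something else, mostly with a low value. They report only what shows in the picture. A call takes as long as a camera call.
- spotter.find_in(camera, label): "point" ([column, row] in pixels, amid what is visible of it).
- spotter.regions_of(camera, label): "region" (384x512 bool, what is visible of it) and "point" ([column, row] in pixels, amid what is visible of it).
The state is a dict: "t": time; "qpos": joint angles; "qvel": joint speeds; "joint_torque": joint torques, N m; "ee_pos": TCP position; "orientation": TCP orientation; "ft_force": force on the tool from outside, world axes, zero at the start; "moment": the same for the moment, N m; "width": finger opening in mm; "grasp_force": force on a finger pad.
Only numpy, scipy, OpenCV 4.12 (cv2) and the standard library are available. Lean on these libraries where they do the work, as an engineer would, in place of code of your own. Each camera call takes 0.05 s, during which the arm holds its last target. There are 200 camera calls.

## Working session

There is one attempt and no reset: what is moved stays moved. The work goes in short steps, Python scripts to look and compute and a tool call to move; the robot and the scene stay as the last step left them, time stands still between calls to the robot, and variables do not carry over. Pictures are saved under pics/ and viewed, at most 10 in all, crops included, and the job is handed in when it is done.

Besides the shell and the picture viewer there is one more tool, called after "Emit:" as name([rows], argument=value, ...), one row to a line, values as JSON. move_arm: Moves the arm, as the interface text tells. Its arguments: {"type":"object","properties":{"rows":{"type":"array","items":{"type":"array","items":{"type":"number"}}}},"required":["rows"]}

```bash
mkdir -p pics; cat > h.py <<'E'
import numpy as np, cv2
from scipy.spatial.transform import Rotation as R
from workcell import get_obs, optics, close_job, spotter, ctrl
def cal(n):
    c=optics.calibration(n); o=np.array(c["orientation"],float)
    Rm=R.from_rotvec(o).as_matrix() if o.size==3 else o.reshape(3,3)
    return np.array(c["camera_matrix"]),np.array(c["distortion"]),np.array(c["xyz"]),Rm
def ray(n,p):
    K,D,X,Rm=cal(n); u=cv2.undistortPoints(np.array([[p]],float),K,D)[0,0]
    d=Rm@np.array([u[0],u[1],1]); return X,d/np.linalg.norm(d)
def onz(n,p,z):
    X,d=ray(n,p); return X+d*(z-X[2])/d[2]
def tri(*rs):
    A=sum(np.eye(3)-np.outer(d,d) for X,d in rs); b=sum((np.eye(3)-np.outer(d,d))@X for X,d in rs)
    return np.linalg.solve(A,b)
def proj(n,P):
    K,D,X,Rm=cal(n); return cv2.projectPoints(np.array(P,float).reshape(-1,3),cv2.Rodrigues(Rm.T)[0],-Rm.T@X,K,D)[0][:,0]
E
python3 - <<'E'
from h import *
o=get_obs(); print(o)
ims=[]
for n in("scene","side","wrist"):
    im=optics.get_image(n); cv2.imwrite(f"pics/a_{n}.png",im); print(n,cal(n)[2],cal(n)[3][:,2])
    for l in("reader","lid","lid_press","lid_hinge"):
        print(l,[(np.round(r["point"],1),round(r["conf"],2)) for r in spotter.find_in(n,l)[:2]])
E
```

```text
{'t': 0.0, 'qpos': array([-1.28097695e+00,  4.23788909e-01,  1.63071675e+00, -1.68092678e-05,
        1.08857680e+00, -1.89656836e-02]), 'qvel': array([ 1.19591237e-03, -1.40618892e-03, -7.39818414e-04, -8.51793459e-04,
        8.65692889e-05, -5.80343588e-04]), 'joint_torque': array([ 5.43505357e-04, -5.44619751e+01, -2.73663604e+01,  6.44770707e-02,
        2.28203548e-02, -1.40286047e-04]), 'ee_pos': array([ 189.81770955, -594.88621023,  221.92360374]), 'orientation': array([-3.10276529e+00, -4.82899166e-01,  3.38967777e-04]), 'ft_force': array([-0.8041998 , -0.08128308,  0.50649985]), 'moment': array([-0.02023382,  0.01755832,  0.0580575 ]), 'grasp_force': 0.0, 'width': 87.84054130073353}
scene [1180.76726828 -366.12176785  788.73780971] [-0.59920205  0.39527971 -0.69621179]
reader [(array([262.5, 181.4]), 0.96)]
lid [(array([254.5, 166.4]), 0.74)]
lid_press [(array([251.9, 166.3]), 0.6)]
lid_hinge [(array([255.1, 168.5]), 0.92)]
side [510.92026417 574.82601703 751.3693938 ] [ 0.10933597 -0.64954593 -0.75241992]
reader [(array([273. , 242.1]), 0.75)]
lid [(array([292.3, 236.8]), 0.68)]
lid_press []
lid_hinge [(array([288.8, 239.6]), 0.74)]
wrist [ 255.3648422  -575.26731154  384.1182366 ] [-0.23999825 -0.0768766  -0.96772456]
reader []
lid []
lid_press []
lid_hinge []
```

View pics/a_scene.png

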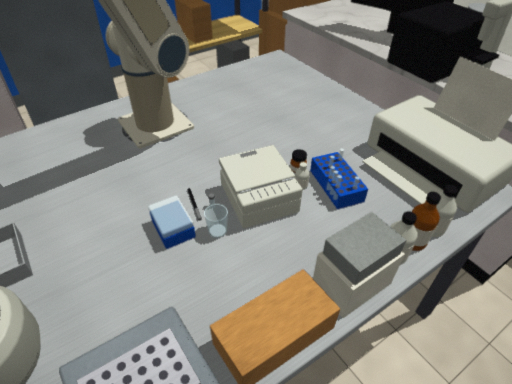

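View pics/a_side.png

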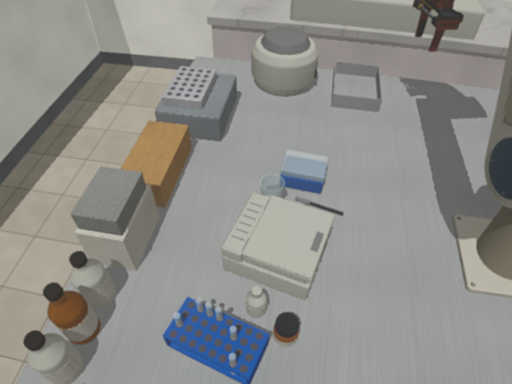

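The scene view shows the reader at about (262,182), with the pad near (248,154), facing the robot. In the side view the pad is at (317,241).

```bash
python3 - <<'E'
from h import *
out=[]
for n,(x,y) in(("scene",(205,130)),("side",(215,180))):
    im=optics.get_image(n); r=spotter.regions_of(n,"lid")
    if r: 
        m=r[0]["region"].astype(np.uint8); c=max(cv2.findContours(m,0,2)[0],key=cv2.contourArea)
        print(n,m.sum(),cv2.approxPolyDP(c,4,True)[:,0].tolist())
    out.append(cv2.resize(im[y:y+120,x:x+130],None,fx=3,fy=3,interpolation=2) if 0 else cv2.resize(im[y:y+120,x:x+130],(390*1,360),interpolation=cv2.INTER_CUBIC))
cv2.imwrite("pics/b.png",np.hstack(out))
a=tri(ray("scene",(248,154)),ray("side",(317,241))); print(a)
for p in((248,154),):print(onz("scene",p,106))
print(onz("side",(317,241),106))
E
```

```text
scene 2243 [[293, 173], [273, 146], [219, 162], [234, 191]]
side 5153 [[272, 195], [242, 253], [255, 263], [310, 281], [334, 214]]
[458.3370975  108.50722797 105.31949842]
[461.10784586 108.39372577 106.        ]
[457.05683486 107.59311198 106.        ]
```

View pics/b.png

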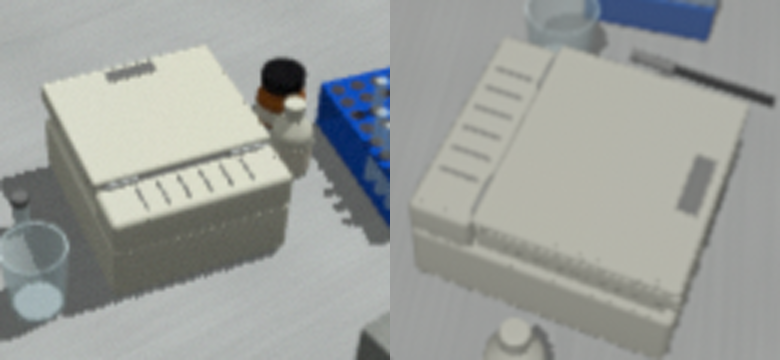

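Crop shows the cover corners clearly. Pad: scene ≈(248.3,153.3), side ≈(317.3,241.7). I'll triangulate the corners and the pad.

```bash
python3 - <<'E'
from h import *
P={"FL":((274,145.7),(310,281.7)),"FR":((219.3,160.7),(334.3,216)),"RL":((295.7,176.7),(243.3,256)),"RR":((237.3,192.3),(271.7,196)),"pad":((248.3,153.3),(317.3,241.7))}
Q={}
for k,(a,b) in P.items():
    Q[k]=tri(ray("scene",a),ray("side",b)); print(k,Q[k].round(1),onz("scene",a,106)[:2].round(1),onz("side",b,106)[:2].round(1))
n=lambda a,b:(np.linalg.norm(Q[a]-Q[b]).round(1),np.degrees(np.arctan2(*(Q[b]-Q[a])[[1,0]])).round(1))
print(n("FL","FR"),n("RL","RR"),n("FL","RL"),n("FR","RR"))
o=get_obs();Rm=R.from_rotvec(o["orientation"]).as_matrix();print(Rm.round(3));K,D,X,W=cal("wrist");print((Rm.T@(X-o["ee_pos"])).round(1),(Rm.T@W).round(3))
E
```

```text
FL [463.1 200.1  97.9] [471.8 193.6] [463.4 204.6]
FR [425.8  29.5  96.5] [440.4  24.7] [424.3  34.3]
RL [603.4 166.6  95.7] [614.9 159.8] [599.7 170.9]
RR [ 5.698e+02 -5.000e-01  1.010e+02] [577.   -2.4] [567.5   1.7]
pad [457.4 110.5 106.2] [458.9 110.9] [456.3 109.2]
(np.float64(174.7), np.float64(-102.3)) (np.float64(170.5), np.float64(-101.4)) (np.float64(144.3), np.float64(-13.4)) (np.float64(147.1), np.float64(-11.8))
[[ 0.953  0.304  0.   ]
 [ 0.304 -0.953  0.   ]
 [ 0.    -0.    -1.   ]]
[  68.4    0.7 -161.5] [[ 0.002 -0.968 -0.252]
 [ 1.     0.002  0.   ]
 [ 0.    -0.252  0.968]]
```

```bash
cat >> h.py <<'E'
A=np.radians(-12.2); ex=np.array([np.cos(A),np.sin(A),0]); ey=np.array([-np.sin(A),np.cos(A),0]); ez=np.array([0,0,1.])
PAD=np.array([457.5,110.5,106.])
def plan(wps,step=6.0):
    """wps: (world pos mm, tool-x yaw deg); prints rows from measured pose"""
    o=get_obs(); p=o["ee_pos"].copy(); x=R.from_rotvec(o["orientation"]).as_matrix()[:,0]; yaw=np.degrees(np.arctan2(x[1],x[0]))
    rows=[]
    for w,y in wps:
        w=np.array(w,float); n=int(max(1,np.ceil(np.linalg.norm(w-p)/10/step-1e-6),np.ceil(abs(y-yaw)/10)))
        dp=(w-p)/n; dy=(y-yaw)/n
        for i in range(n):
            c,s=np.cos(np.radians(yaw)),np.sin(np.radians(yaw))
            rows.append([round(v,2) for v in ((c*dp[0]+s*dp[1])/10,(s*dp[0]-c*dp[1])/10,-dp[2]/10,-dy)]); yaw+=dy
        p=w
    print(len(rows)); [print(r) for r in rows]
E
python3 - <<'E'
from h import *
plan([((400,-200,230),77.8),(PAD-51*ex+ez*94,77.8)])
E
```

```text
14
[np.float64(4.0), np.float64(-3.91), np.float64(-0.09), np.float64(-7.51)]
[np.float64(4.48), np.float64(-3.35), np.float64(-0.09), np.float64(-7.51)]
[np.float64(4.88), np.float64(-2.74), np.float64(-0.09), np.float64(-7.51)]
[np.float64(5.2), np.float64(-2.08), np.float64(-0.09), np.float64(-7.51)]
[np.float64(5.42), np.float64(-1.38), np.float64(-0.09), np.float64(-7.51)]
[np.float64(5.56), np.float64(-0.66), np.float64(-0.09), np.float64(-7.51)]
[np.float64(5.6), np.float64(0.07), np.float64(-0.09), np.float64(-7.51)]
[np.float64(5.54), np.float64(0.8), np.float64(-0.09), np.float64(-7.51)]
[np.float64(5.26), np.float64(-1.01), np.float64(0.5), np.float64(0.0)]
[np.float64(5.26), np.float64(-1.01), np.float64(0.5), np.float64(0.0)]
[np.float64(5.26), np.float64(-1.01), np.float64(0.5), np.float64(0.0)]
[np.float64(5.26), np.float64(-1.01), np.float64(0.5), np.float64(0.0)]
[np.float64(5.26), np.float64(-1.01), np.float64(0.5), np.float64(0.0)]
[np.float64(5.26), np.float64(-1.01), np.float64(0.5), np.float64(0.0)]
```

Emit:
move_arm([
  [4.0,-3.9,-0.1,-7.5,100],
  [4.5,-3.4,-0.1,-7.5,100],
  [4.9,-2.7,-0.1,-7.5,100],
  [5.2,-2.1,-0.1,-7.5,100],
  [5.4,-1.4,-0.1,-7.5,100],
  [5.6,-0.7,-0.1,-7.5,100],
  [5.6,0.1,-0.1,-7.5,100],
  [5.5,0.8,-0.1,-7.5,100],
])

```text
t: 1.95
ee_pos: [401.0, -198.2, 231.1]
orientation: [2.442, 1.975, 0.001]
ft_force: [1.2, -0.8, -0.4]
width: 87.3
grasp_force: 0.0
```

Emit:
move_arm([
  [5.2,-1.0,0.5,0,100],
  [5.2,-1.0,0.5,0,100],
  [5.2,-1.0,0.5,0,100],
  [5.2,-1.0,0.5,0,100],
  [5.2,-1.0,0.5,0,100],
  [5.3,-1.0,0.5,0,100],
  [0,0,0,0,100],
])

```text
t: 2.82
ee_pos: [408.3, 121.8, 200.6]
orientation: [-2.441, -1.977, -0.001]
ft_force: [0.1, -1.3, -0.1]
width: 87.7
grasp_force: 0.0
```

```bash
python3 - <<'E'
from h import *
o=get_obs(); im=optics.get_image("wrist"); cv2.imwrite("pics/c.png",im)
for l in("lid","lid_press"):
  for r in spotter.find_in("wrist",l)[:1]: print(l,r, onz("wrist",r["point"],106))
print(o["ee_pos"],o["t"],proj("wrist",[PAD,PAD-15*ex,PAD+133*ex]))
E
```

```text
lid {'point': [360.8, 174.6], 'conf': 0.69} [516.0994314  116.06337657 106.        ]
lid_press {'point': [365.3, 173.0], 'conf': 0.62} [520.66389003 115.81795363 106.        ]
[408.25090717 121.81713899 200.62250177] 2.825 [[301.78723657 191.61907572]
 [286.45722418 191.61671125]
 [435.26509366 191.65263345]]
```

View pics/c.png

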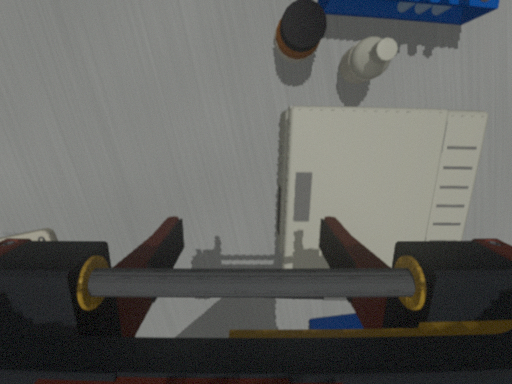

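The wrist view shows the closed cover's pad at (303,197), its front edge at x≈289, and the right finger tip at about (335,222).

```bash
python3 - <<'E'
from h import *
o=get_obs()
for p in((303,197),(289,108),(287,265),(446,111),(434,240)):
    q=onz("wrist",p,106 if p[0]<400 else 102); print(p,q.round(1))
q=onz("wrist",(303,197),106); d=q-o["ee_pos"]; print("pad rel tool x,y",d@ey,d@ex)
print(proj("wrist",[o["ee_pos"]+51*ex,o["ee_pos"]+44*ex]))
a=tri(ray("wrist",(303,197)),ray("scene",(248.3,153.3)),ray("side",(317.3,241.7)));print(a)
E
```

```text
(303, 197) [457.8 104.9 106. ]
(289, 108) [459.2 190.2 106. ]
(287, 265) [429.2  35.  106. ]
(446, 111) [604.  157.6 102. ]
(434, 240) [586.8  27.5 102. ]
pad rel tool x,y -2.820791919969519 51.299362727549905
[[330.00634661 232.03973568]
 [319.155659   232.06594727]]
[457.77750009 108.4666736  106.86273055]
```

Emit:
move_arm([
  [-0.2,0,5.0,0,100],
  [0,0,3.0,0,100],
  [0,0,0.8,0,100],
  [0,0,0.4,0,100],
  [0,0,0.3,0,100],
  [0,0,0.2,0,100],
])

```text
t: 3.72
ee_pos: [408.7, 116.8, 104.4]
orientation: [2.446, 1.97, 0.003]
ft_force: [0.7, -2.4, 1.6]
width: 88.0
grasp_force: 1.3
```

Emit:
move_arm([
  [0,0,0.2,0,100],
  [0,0,0.2,0,100],
  [0,0,0,0,100],
])

```text
t: 4.1
ee_pos: [408.5, 117.1, 99.9]
orientation: [2.446, 1.97, 0.002]
ft_force: [2.6, -1.4, 1.8]
width: 88.0
grasp_force: 1.5
```

Emit:
move_arm([
  [0,0,0.2,0,100],
  [0,0,0,0,100],
])

```text
t: 4.35
ee_pos: [408.8, 117.1, 99.4]
orientation: [2.446, 1.97, 0.003]
ft_force: [-6.6, -3.0, 28.0]
width: 88.0
grasp_force: 14.4
```

Emit:
move_arm([
  [0,-2.0,-5.0,0,100],
  [0,-4.0,-4.5,0,100],
  [0,-4.0,-4.5,0,100],
  [0,0,0,0,100],
  [0,0,0,0,100],
  [0,0,0,0,100],
  [0,0,0,0,100],
  [0,0,0,0,100],
  [0,0,0,0,100],
  [0,0,0,0,100],
])

```text
t: 5.6
ee_pos: [310.2, 138.2, 237.6]
orientation: [-2.447, -1.97, 0.0]
ft_force: [0.2, 0.0, 0.3]
width: 87.7
grasp_force: 0.0
```

```bash
python3 - <<'E'
from h import *
print(get_obs()["ee_pos"],get_obs()["t"])
ims=[]
for n,(x,y) in(("scene",(180,90)),("side",(215,150))):
    im=optics.get_image(n); ims.append(cv2.resize(im[y:y+150,x:x+130],(390,450),interpolation=cv2.INTER_CUBIC))
    for l in("vial_top","vial","lid"): print(n,l,[(np.round(r["point"],1),round(r["conf"],2)) for r in spotter.find_in(n,l)[:3]])
cv2.imwrite("pics/d.png",np.hstack(ims))
im=optics.get_image("wrist");cv2.imwrite("pics/dw.png",im)
for l in("vial_top","vial"): print(l,[(np.round(r["point"],1),round(r["conf"],2)) for r in spotter.find_in("wrist",l)[:3]])
E
```

```text
[310.22732415 138.1910316  237.55075665] 5.6
scene vial_top []
scene vial []
scene lid [(array([265.6, 156.9]), 0.86), (array([170.1, 222.1]), 0.29)]
side vial_top [(array([292.4, 244.9]), 0.58)]
side vial []
side lid [(array([263.3, 195.3]), 0.75)]
vial_top [(array([413.4, 168.1]), 0.75)]
vial [(array([416.2, 167. ]), 0.48)]
```

View pics/d.png

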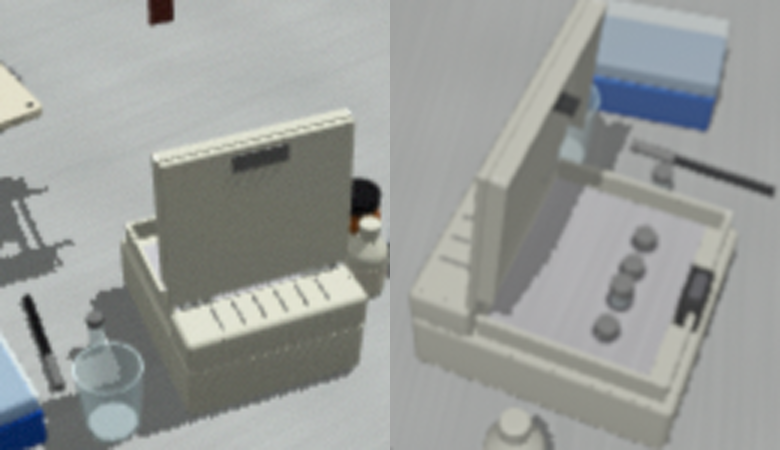

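View pics/dw.png

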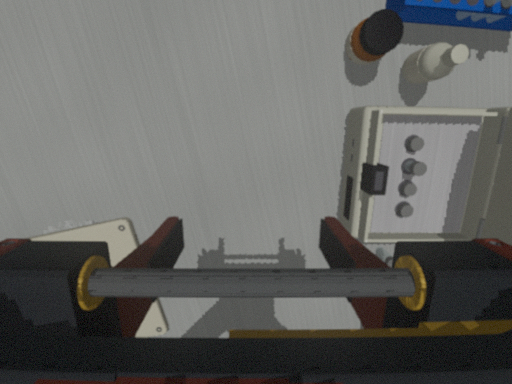

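The cover is open. The vial standing proud is second from the left: wrist cap at about (416,168), side at (292,245).

```bash
python3 - <<'E'
from h import *
s=ray("side",(292.3,245))
for u in(413,416,419): 
    w=ray("wrist",(u,168)); p=tri(w,s); print(u,p.round(1),[round(float(np.linalg.norm(np.cross(p-X,d))),1) for X,d in(w,s)])
W=[(415,143),(408,188.5),(404.5,210)]; S=[((605-390)/3+215,327/3+150),((632-390)/3+215,266/3+150),((645-390)/3+215,238/3+150)]
H=[]
for a,b in zip(W,S): print(tri(ray("wrist",a),ray("side",b)).round(1), onz("wrist",a,78).round(1),onz("side",b,78).round(1))
print(onz("side",(292.3,245),90))
im=optics.get_image("wrist")[90:250,340:500]; cv2.imwrite("pics/e.png",cv2.resize(im,(640,640),interpolation=cv2.INTER_CUBIC))
E
```

```text
413 [505.2 111.3  81. ] [1.8, 1.8]
416 [505.8 112.6  84.6] [0.7, 0.7]
419 [506.4 113.8  88.2] [0.5, 0.5]
[513.6 140.3  71.7] [509.9 141.6  78. ] [513.7 144.2  78. ]
[500.7  85.5  72.4] [497.6  87.5  78. ] [500.8  89.5  78. ]
[494.   58.2  72.5] [491.4  60.4  78. ] [494.   62.8  78. ]
[506.17256421 115.61035075  90.        ]
```

View pics/e.png

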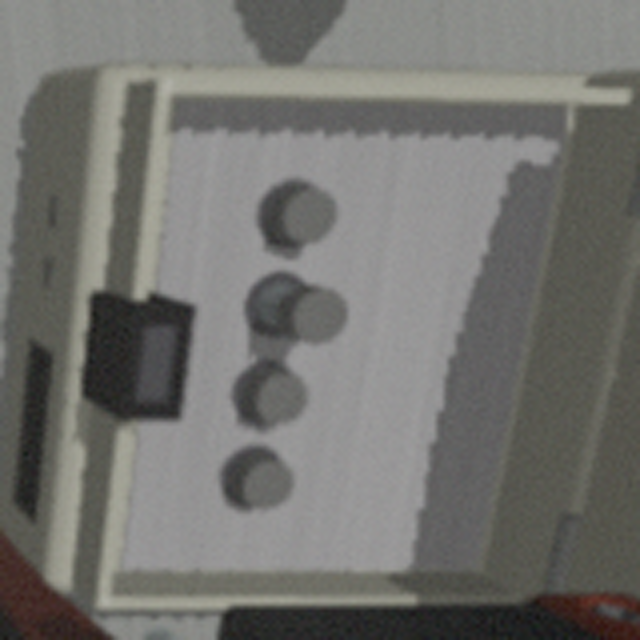

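```bash
python3 - <<'E'
from h import *
v=np.array([506.5,114,0])-52*ex
plan([(v+ez*150,77.8),(v+ez*98,77.8)])
E
```

```text
4
[np.float64(0.6), np.float64(4.83), np.float64(2.92), np.float64(-0.04)]
[np.float64(0.6), np.float64(4.83), np.float64(2.92), np.float64(-0.04)]
[np.float64(0.6), np.float64(4.83), np.float64(2.92), np.float64(-0.04)]
[np.float64(0.0), np.float64(0.0), np.float64(5.2), np.float64(-0.0)]
```

Emit:
move_arm([
  [0.6,4.8,2.9,0,100],
  [0.6,4.8,2.9,0,100],
  [0.6,4.9,2.9,0,100],
  [0,0,3.0,0,100],
  [0,0,2.2,0,100],
  [0,0,0,0,100],
])

```text
t: 6.95
ee_pos: [454.5, 124.6, 97.2]
orientation: [-2.446, -1.969, 0.005]
ft_force: [-0.0, 1.1, -0.2]
width: 87.9
grasp_force: 0.0
```

```bash
python3 - <<'E'
from h import *
o=get_obs();print(o["ee_pos"],o["ft_force"],o["t"], (np.array([506.5,114,0])-o["ee_pos"])@ex,(np.array([506.5,114,0])-o["ee_pos"])@ey)
a=optics.get_image("side")[150:300,215:345]; b=optics.get_image("wrist")[120:270,240:400]
cv2.imwrite("pics/f.png",np.hstack([cv2.resize(a,(390,450),interpolation=2),cv2.resize(b,(400,450),interpolation=2)]))
E
```

```text
[454.54811475 124.55535483  97.23047233] [-0.04629624  1.12417172 -0.19411506] 6.95 53.009206594483786 0.6617499940037224
```

View pics/f.png

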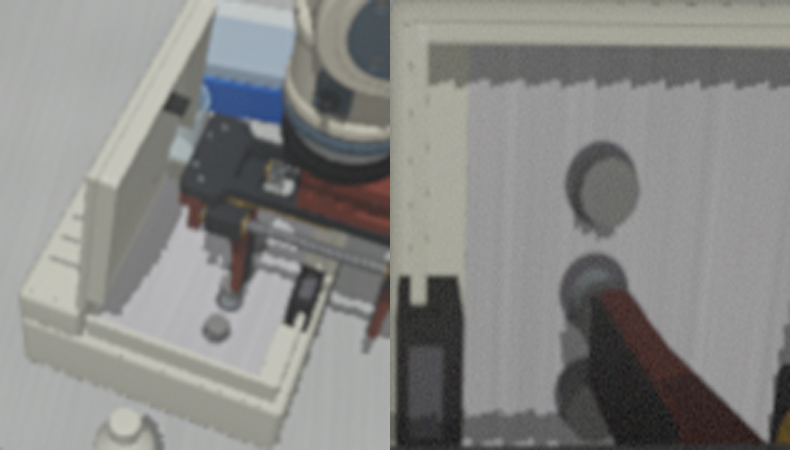

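The finger is above the proud cap. In the side crop the cap is at (230,298) with the tip just above it. I'll press down now with a small forward correction.

Emit:
move_arm([
  [0.1,0.2,0.3,0,100],
  [0,0,0.3,0,100],
  [0,0,0.3,0,100],
  [0,0,0.3,0,100],
  [0,0,0,0,100],
])

```text
t: 7.68
ee_pos: [458.0, 125.5, 86.6]
orientation: [2.447, 1.971, 0.0]
ft_force: [1.2, 0.9, 0.7]
width: 88.0
grasp_force: 0.3
```

Emit:
move_arm([
  [0,0,0.2,0,100],
  [0,0,0.2,0,100],
  [0,0,0,0,100],
])

```text
t: 8.05
ee_pos: [457.9, 125.5, 82.5]
orientation: [-2.447, -1.971, -0.0]
ft_force: [1.0, -0.1, 0.1]
width: 87.6
grasp_force: 0.4
```

```bash
python3 - <<'E'
from h import *
o=get_obs();print(o["ee_pos"],o["ft_force"],o["t"])
a=optics.get_image("side")[190:280,250:340]; b=optics.get_image("wrist")[120:270,240:400]
cv2.imwrite("pics/g.png",np.hstack([cv2.resize(a,(400,450),interpolation=2),cv2.resize(b,(400,450),interpolation=2)]))
E
```

```text
[457.92321444 125.49427503  82.53319318] [ 1.00018695 -0.07712293  0.14297423] 8.05
```

View pics/g.png

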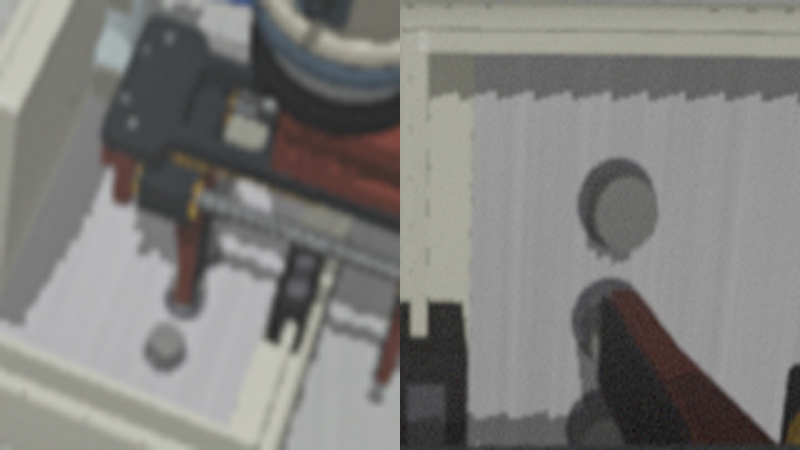

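In the side crop the finger sits centred on the cap at (185,300). I'll keep going until I feel the stop.

Emit:
move_arm([
  [0,0,0.2,0,100],
  [0,0,0.2,0,100],
  [0,0,0,0,100],
])

```text
t: 8.52
ee_pos: [457.7, 125.4, 78.4]
orientation: [-2.447, -1.97, 0.001]
ft_force: [0.3, 0.6, 0.9]
width: 87.9
grasp_force: 0.2
```

Emit:
move_arm([
  [0,0,0.1,0,100],
  [0,0,0,0,100],
])

```text
t: 8.78
ee_pos: [457.9, 125.5, 78.1]
orientation: [2.447, 1.97, 0.0]
ft_force: [-2.3, -1.4, 8.4]
width: 88.2
grasp_force: 4.3
```

Emit:
move_arm([
  [0,0,0.1,0,100],
  [0,0,0,0,100],
])

```text
t: 9.02
ee_pos: [458.1, 125.5, 77.8]
orientation: [2.447, 1.97, 0.001]
ft_force: [-5.8, -1.4, 18.7]
width: 87.5
grasp_force: 9.3
```

Emit:
move_arm([
  [0,0,-3.0,0,100],
  [0,-4.0,-4.5,0,100],
  [0,-4.0,-4.5,0,100],
  [0,-5.0,-3.0,0,100],
  [0,0,0,0,100],
])

```text
t: 9.65
ee_pos: [329.1, 153.6, 228.3]
orientation: [2.444, 1.973, 0.005]
ft_force: [0.1, 0.0, -0.1]
width: 88.1
grasp_force: 0.0
```

```bash
python3 - <<'E'
from h import *
o=get_obs();print(o["ee_pos"],o["ft_force"],o["t"])
a=optics.get_image("side"); b=optics.get_image("wrist"); print(spotter.find_in("wrist","vial_top")[:2],spotter.find_in("side","vial_top")[:2])
cv2.imwrite("pics/i.png",np.hstack([cv2.resize(a[150:300,215:345],(390,450),interpolation=2),cv2.resize(b[90:250,340:500],(400,450),interpolation=2)]))
# closing path in reader plane: hinge from pad; (TCP x along ex, z) ; shut fingers half-length 13.5
h=np.array([457.6,109,102])+133*ex
for th in(1.5,1.2,.9,.6,.3,.1): 
    r=np.interp(th,[0,1.5],[133,105]); c=h+ex*(-r*np.cos(th)+4*np.sin(th))+ez*(r*np.sin(th)+4*np.cos(th)); print(th,((c-h)@ex).round(1),c.round(1))
plan([(h-ex*200+ez*190,77.8),(h+ex*70+ez*190,77.8),(h+ex*70+ez*100,77.8)])
E
```

```text
[329.1129179  153.55419531 228.30886556] [ 0.07097528  0.01992485 -0.13490867] 9.65
[{'point': [399.5, 185.4], 'conf': 0.61}] [{'point': [293.1, 247.4], 'conf': 0.5}]
1.5 -3.4 [584.2  81.6 207. ]
1.2 -36.3 [552.1  88.6 206.5]
0.9 -69.1 [520.1  95.5 195.5]
0.6 -98.3 [491.5 101.7 174.1]
0.3 -120.5 [469.8 106.4 143.5]
0.1 -130.1 [460.5 108.4 119.1]
9
[np.float64(-0.81), np.float64(3.29), np.float64(-3.29), np.float64(-0.06)]
[np.float64(-0.82), np.float64(3.29), np.float64(-3.29), np.float64(-0.06)]
[np.float64(0.0), np.float64(5.4), np.float64(-0.0), np.float64(-0.0)]
[np.float64(0.0), np.float64(5.4), np.float64(-0.0), np.float64(-0.0)]
[np.float64(0.0), np.float64(5.4), np.float64(-0.0), np.float64(-0.0)]
[np.float64(0.0), np.float64(5.4), np.float64(-0.0), np.float64(-0.0)]
[np.float64(0.0), np.float64(5.4), np.float64(-0.0), np.float64(-0.0)]
[np.float64(0.0), np.float64(0.0), np.float64(4.5), np.float64(-0.0)]
[np.float64(0.0), np.float64(0.0), np.float64(4.5), np.float64(-0.0)]
```

View pics/i.png

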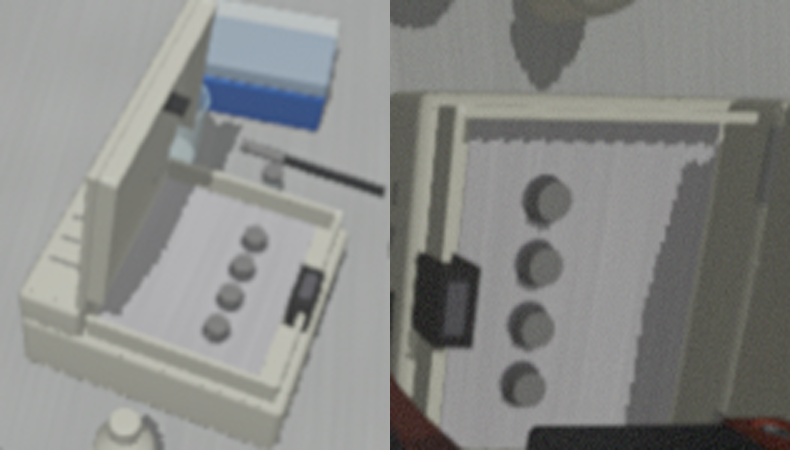

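All four caps are now level and evenly spaced, so the vial is home. Next I shut the fingers and go over the top to behind the cover.

Emit:
move_arm([
  [-0.8,3.3,-3.3,0,0],
  [-0.8,3.3,-3.3,0,0],
  [0,5.4,0,0,0],
  [0,5.4,0,0,0],
  [0,5.4,0,0,0],
  [0,5.4,0,0,0],
  [0,5.4,0,0,0],
  [0,0,4.5,0,0],
  [0,0,4.5,0,0],
  [0,0,0,0,0],
])

```text
t: 11.1
ee_pos: [653.2, 64.8, 196.8]
orientation: [-2.443, -1.965, 0.014]
ft_force: [1.3, -0.4, 0.6]
width: 0.4
grasp_force: 0.0
```

```bash
python3 - <<'E'
from h import *
o=get_obs();h=np.array([457.6,109,102])+133*ex;d=o["ee_pos"]-h;print(d@ex,d@ey,d@ez,o["width"],o["ft_force"])
optics.get_image("scene");print(spotter.find_in("scene","lid")[:1])
# rows: along ex (tool y), z; TCP=contact + 13.5 ahead... trailing finger half-length, tip at contact height
def T(th):
    r=np.interp(th,[0,1.5],[130,108]); return np.array([-r*np.cos(th)+4*np.sin(th)+13.5*min(1,th/.5), r*np.sin(th)+4*np.cos(th)])
for a in(1.5,1.35,1.2,1.05,.9,.75,.6,.45,.3,.2,.1): print(a,T(a).round(1))
E
```

```text
67.54348461237655 -1.862943542503622 94.75904753350474 0.37146346602467756 [ 1.26712538 -0.4363027   0.59172091]
[{'point': [169.7, 224.0], 'conf': 0.75}]
1.5 [  9.9 108. ]
1.35 [ -6.7 108.4]
1.2 [-23.5 106.2]
1.05 [-40.1 101.4]
0.9 [-56.  94.]
0.75 [-70.8  84. ]
0.6 [-84.3  71.7]
0.45 [-97.2  57.3]
0.3 [-110.7   40.9]
0.2 [-118.3   29.2]
0.1 [-124.8   16.8]
```

Emit:
move_arm([
  [0.2,-4.5,-1.3,0,0],
  [0,-1.2,0,0,0],
  [0,-1.0,0,0,0],
  [0,-0.7,0,0,0],
  [0,-0.8,0.1,0,0],
  [0,-0.8,0.1,0,0],
  [0,0,0,0,0],
])

```text
t: 12.08
ee_pos: [567.4, 87.2, 213.3]
orientation: [-2.446, -1.97, 0.002]
ft_force: [1.9, 0.5, 1.3]
width: 0.8
grasp_force: 0.6
```

```bash
cat >> h.py <<'E'
def st():
    o=get_obs();h=np.array([457.6,109,102])+133*ex;d=o["ee_pos"]-h;f=o["ft_force"];print("rel",round(d@ex,1),round(d@ey,1),round(d@ez,1),"F",round(f@ex,1),round(f@ey,1),round(f[2],1),o["t"])
E
python3 -c "
from h import *
st()"
```

```text
rel -21.0 1.9 111.3 F 1.8 0.9 1.3 12.075
```

Emit:
move_arm([
  [0,-1.0,0.4,0,0],
  [0,-0.9,0.4,0,0],
  [0,-0.8,0.4,0,0],
  [0,-0.8,0.4,0,0],
  [0,-0.7,0.5,0,0],
  [0,-0.8,0.5,0,0],
  [0,-0.7,0.6,0,0],
  [0,-0.6,0.6,0,0],
  [0,0,0,0,0],
])

```text
t: 13.2
ee_pos: [505.5, 100.5, 175.0]
orientation: [-2.446, -1.97, 0.003]
ft_force: [0.4, -0.6, 2.0]
width: 0.3
grasp_force: 0.9
```

```bash
python3 -c "
from h import *
st(); optics.get_image('side'); print(spotter.find_in('side','lid')[:1]); optics.get_image('scene'); print(spotter.find_in('scene','lid')[:1])"
```

```text
rel -84.4 1.8 73.0 F 0.5 -0.5 2.0 13.2
[{'point': [285.0, 228.3], 'conf': 0.81}]
[{'point': [255.1, 159.7], 'conf': 0.78}]
```

Emit:
move_arm([
  [0,-0.6,0.7,0,0],
  [0,-0.7,0.8,0,0],
  [0,-0.6,0.8,0,0],
  [0,-0.7,0.9,0,0],
  [0,-0.8,1.1,0,0],
  [0,-0.7,1.2,0,0],
  [0,0,0,0,0],
])

```text
t: 14.28
ee_pos: [464.2, 109.2, 119.3]
orientation: [-2.445, -1.969, 0.006]
ft_force: [-1.1, 0.2, 1.7]
width: 0.4
grasp_force: 1.1
```

```bash
python3 -c "
from h import *
st()"
```

```text
rel -126.6 1.6 17.3 F -1.1 0.0 1.7 14.275
```

Emit:
move_arm([
  [0,-0.4,0.7,0,0],
  [0,-0.1,0.6,0,0],
  [0,0,0.3,0,0],
  [0,0,0.2,0,0],
  [0,0,0,0,0],
])

```text
t: 14.9
ee_pos: [461.7, 110.3, 102.6]
orientation: [-2.447, -1.97, 0.0]
ft_force: [2.0, 0.4, 3.6]
width: 0.3
grasp_force: 1.3
```

Emit:
move_arm([
  [0,0,0.2,0,0],
  [0,0,0,0,0],
])

```text
t: 15.15
ee_pos: [461.7, 110.3, 100.6]
orientation: [-2.447, -1.97, 0.0]
ft_force: [0.9, 0.2, 2.6]
width: 0.7
grasp_force: 1.3
```

Emit:
move_arm([
  [0,0,0.15,0,0],
  [0,0,0.0,0,0],
])

```text
t: 15.4
ee_pos: [461.9, 110.4, 100.2]
orientation: [2.447, 1.97, 0.0]
ft_force: [-2.1, -0.9, 17.0]
width: 0.4
grasp_force: 8.1
```

At the stop (17 N). I'll release now, back off, and check that it stays shut.

Emit:
move_arm([
  [0,0,-1.0,0,0],
  [0,-1.0,-5.0,0,0],
  [0,-5.0,-3.0,0,0],
  [0,-5.0,-1.0,0,0],
  [0,-3.0,0,0,0],
  [0,0,0,0,0],
  [0,0,0,0,0],
  [0,0,0,0,0],
  [0,0,0,0,0],
  [0,0,0,0,0],
])

```text
t: 16.65
ee_pos: [325.2, 140.0, 199.0]
orientation: [-2.447, -1.97, 0.001]
ft_force: [-1.1, -0.2, -0.4]
width: 0.2
grasp_force: 0.0
```

Emit:
move_arm([
  [0,0,0,0,0],
  [0,0,0,0,0],
  [0,0,0,0,0],
  [0,0,0,0,0],
  [0,0,0,0,0],
  [0,0,0,0,0],
])

```text
t: 17.4
ee_pos: [325.0, 140.1, 199.2]
orientation: [2.447, 1.971, 0.0]
ft_force: [-1.0, 0.5, -0.2]
width: 0.2
grasp_force: 0.0
```

```bash
python3 - <<'E'
from h import *
st()
ref={"scene":cv2.imread("pics/a_scene.png"),"side":cv2.imread("pics/a_side.png")}
for n,(x,y,w,h) in(("scene",(215,140,85,80)),("side",(222,190,115,105))):
    im=optics.get_image(n); r=spotter.regions_of(n,"lid")
    if r:
        m=r[0]["region"].astype(np.uint8); c=max(cv2.findContours(m,0,2)[0],key=cv2.contourArea)
        print(n,r[0]["conf"],m.sum(),cv2.approxPolyDP(c,4,True)[:,0].tolist())
    d=cv2.absdiff(im,ref[n]).max(2); s=d[y:y+h,x:x+w]; print("diff>40 in reader:",(s>40).mean(), "pad px",im[154,248] if n=="scene" else im[241,317])
    for l in("reagent","jar","sample_vial","beaker","tip_box","tube_rack","pen"):
        q=spotter.find_in(n,l)[:1]; print(l,[np.round(r["point"],1) for r in q],end=" ")
    print()
E
```

```text
rel -269.2 2.4 97.2 F -1.0 0.3 -0.2 17.4
scene 0.9 2317 [[293, 174], [273, 145], [219, 159], [235, 192]]
diff>40 in reader: 0.0 pad px [125 128 127]
reagent [array([303.3, 170.8])] jar [array([298. , 156.7])] sample_vial [] beaker [array([217.2, 219.5])] tip_box [array([170.5, 219.2])] tube_rack [] pen [array([192.1, 203.1])] 
side 0.74 8054 [[254, 192], [221, 246], [223, 265], [303, 299], [333, 215]]
diff>40 in reader: 0.0 pad px [128 131 130]
reagent [array([253.7, 301.9])] jar [array([282.8, 330.2])] sample_vial [array([270.5, 184.6])] beaker [array([272.9, 183.9])] tip_box [array([304.3, 171.8])] tube_rack [array([220. , 338.8])] pen [array([312.4, 204.1])]
```

The pictures match the start view in the reader area, so the cover is shut and latched.

```bash
python3 -c "
from h import *
print(close_job())"
```

```text
the job is handed in; nothing more can be done
None
```

The job is handed in at about 17.5 s: the cover popped fully open, the proud vial was pushed down to its stop level with its neighbours, and the cover was pushed shut and stayed closed, with the reader area in both fixed cameras matching the start pictures and the loose things not touched.

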